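# Load a patty in the contact grill and lower the upper plate onto it

### The arm

A 6-joint arm with a two-finger parallel gripper is mounted at the origin on the work surface. World frame = base frame: x ahead of the robot, y to its left, z up, the work surface at z = 0. Lengths are in mm, angles in degrees, forces in N, time in s.
With the tool pointing down it reaches from about 300 to 850 mm from the base axis. Payload 4.2 kg.
Tool frame: the origin (TCP) lies midway between the tips of the shut fingers; the grasp point (between the pads) lies 19 mm behind it (env.grip_point_offset is the distance from the TCP to the grasp point, in mm); z points along the fingers, x is the direction in which the jaws open and shut, and the axes are right-handed (so a half turn about z gives the same grasp; the last joint's range is limited). The gripper opens to 91 mm and grips with 3 to 60 N. Pads are 32 mm wide; open, the fingers measure 118 mm over their backs; the gripper's body (76 mm by 178 mm) begins 60 mm behind the grasp point.
Start: joints at [73.281, 18.312, 89.639, -0, 72.044, -1.146], TCP at [154.37, 553.907, 213.976] pointing down, gripper open.
Joint ranges: [-177.97, 177.97], [-48.28, 115.42], [12.27, 149.76], [-77.06, 257.06], [2.81, 150.46], [-146.56, 146.56]. Speed limits (degrees/s): [147.25, 147.25, 180, 180, 180, 180].

### API

Orientations are given as [roll, pitch, yaw] about the fixed x, y, z axes, in that order (R = Rz(yaw) Ry(pitch) Rx(roll)).
In Python, from workcell import env gives the robot as it stands.
- The arm moves only by the shell command python3 -m pendant 'ROWS' [FORCE]. ROWS is JSON, a list of rows, each an object with "xyz": the shift along the tool's x, y, z in m, a list of three; "roll": the turn about the tool's z in degrees; "jaw": the closure, from 0 (fully open) to 1 (shut). A call has exactly 8 rows; each row is the pose to reach, as a shift and turn from the pose commanded when the call began, along the tool's axes at that moment; what a row does not reach only later rows make up. A row lasts 1/8 s, in which the tool goes at most 62.5 mm and 10.7 degrees, less where a joint would pass 70% of its speed; a pose out of reach is approached as far as the arm can. A call with a gripper value outside its range is refused whole. The fingers move at their own pace and stop on an object; FORCE is the grip in N (left out, the last holds). Time passes only in rows, so rows that repeat a pose let the fingers close, or fill a call up. It gives the time, the measured TCP pose, the force and the opening at its end, in the units of the state.
- env.state(): the state, without advancing time (a new reading comes with each control period).
- env.grab_frame(name): name is "scene" or "top"; returns (picture, depth): 400x640x3 uint8, blue, green, red; 400x640 float32, mm along the optical axis (not along the pixel's ray), 0 where there is no reading.
- env.camera_params(name): a dict with "camera_matrix" (3x3 intrinsics, pixels), "D" ([k1, k2, p1, p2, k3] as OpenCV has them; the pictures are not rectified), "cam_to_world" (4x4, takes a point from camera to world coordinates). Camera axes: x right, y up, looking along -z (the intrinsics and any distortion apply to the point x, -y, -z); pixel columns grow to the right and rows downward; lengths in mm; the calibration is good to about 2 mm. A picture is of the moment at which its call begins. camera_params takes no time and is no camera call.
- env.job_done(): hands the job in, once; it reports no verdict.
The state is a dict: "time_s": time; "qpos": joint angles; "qvel": joint speeds; "effort": joint torques, N m; "ee_pos": TCP position; "ee_rot": TCP orientation; "force": force on the tool from outside, world axes, zero at the start; "torque": the same for the moment, N m; "gripper_width": finger opening in mm.
Only numpy, scipy, OpenCV 4.12 (cv2) and the standard library are available. Lean on these libraries where they do the work, as an engineer would, in place of code of your own. Each camera call takes 0.05 s, during which the arm holds its last target. There are 200 camera calls.

### The job

Take one of the two frozen patties from the white board and lay it flat in the middle of the contact grill's lower plate. Then bring the grill's raised upper plate down by its handle, gently so that it neither slams nor crushes the patty, and leave it resting on the patty. Leave the other patty, the pepper mill, the bowl and the oil bottle where they are.

Things in the scene. Friction and masses are not known exactly. Their poses are not given: they have to be found in the camera images.
- patty_a_mid (a point): middle of one frozen oval minced-meat patty, hard as wood, 110 mm long (its x), 60 mm wide (its y; the sides are flat and parallel over the middle 50 mm), lying flat (z up) on the board. The two patties differ in thickness (12 to 22 mm). This point is half-way up. 80 to 150 g
- patty_b_mid (a point): middle of the other frozen oval minced-meat patty, hard as wood, 110 mm long (its x), 60 mm wide (its y; the sides are flat and parallel over the middle 50 mm), lying flat (z up) on the board. The two patties differ in thickness (12 to 22 mm). This point is half-way up. 80 to 150 g
- patty_a: the same patty as patty_a_mid; origin in the centre of its underside
- patty_b: the same patty as patty_b_mid; origin in the centre of its underside
- board: white plastic cutting board, 265 x 325 x 15 mm, lying on the counter; origin in the centre of its underside, its top 15 mm above
- grill: steel single contact grill standing fixed on the counter; housing 270 mm deep, 280 mm wide. Origin on the counter under the middle of the lower plate; x points from the front (handle side) to the back (hinge side), z up. The housing reaches from x = -105 to +165 mm, and its front has a thermostat knob standing out 20 mm, no higher than 70 mm
- lower_plate (a point): middle of the lower grill plate's flat top face, 88 mm above the counter; the plate is 190 (x) by 250 mm (y); axes as the grill's
- lid_hinge (a point): hinge axis of the lid (along the grill's y), 115 mm behind the middle of the lower plate and 105 mm above the counter; axes as the grill's
- lid (a joint): lid angle in rad about lid_hinge: 0 = down on nothing, 1.12 = wide open at its back stop. A spring carries most of the lid's weight and the hinge is stiff (0.35 N m): above about 0.95 rad it stays where it is left, lower down it falls by itself. Near the bottom it hangs on the handle with about 2 to 6 N. On a patty it rests at 0.06 to 0.22 rad, depending on its thickness
- handle (a point): middle of the lid's handle, a straight round black bar 24 mm thick along the grill's y, 243 mm between the lid's two 12 mm side arms, 262 mm from the hinge axis (at the front at angle 0, swinging up and back as the lid opens). It can turn between gripping fingers. The upper plate begins 57 mm from the bar's centre, toward the hinge
- top_plate: upper grill plate with its steel cover, 184 x 232 mm and 48 mm thick in all, between the lid's arms; origin at its middle, on its rocking axis (along the grill's y, 115 mm from the hinge axis); its flat underside lies 15 mm below the origin (shallow ribs 2 mm lower are for looks only). It rocks up to 0.3 rad either way about that axis and so lies flat on what it meets
- pepper_mill: steel pepper mill, 142 mm tall, 54 mm across; stands loose by, leave it; origin in the centre of its underside
- salt_bowl: small steel bowl, 120 mm across, 50 mm tall; stands loose by, leave it; origin in the centre of its underside
- oil_bottle: clear plastic oil bottle, 190 mm tall, 64 mm across; stands loose by, leave it; origin in the centre of its underside
Not all that is in view belongs to the job. Leave any blue look-alike of the patty_b alone. Leave any blue look-alike of the patty_a alone.

How it is judged:
By the outcome, as a careful person would: the job done as asked, in the order asked, and still so for the second after the job is handed in, with the robot touching nothing.
It also fails if it takes over 64 s, if anything falls off the work surface, if the arm or the gripper's body presses on something with over 40 N, if the wrist force passes 120 N, or if a joint passes its speed limit or range.

## Working session

There is one attempt and no reset: what is moved stays moved. The work goes in short steps, Python scripts to look and compute and a shell command to move; the robot and the scene stay as the last step left them, time stands still between calls to the robot, and variables do not carry over. Pictures are saved under pics/ and viewed, about 8 in all and at most 12, crops included, and the job is handed in when it is done.

```bash
mkdir -p pics
cat > h.py <<'E'
import numpy as np, cv2, pickle
from workcell import env
from scipy.spatial.transform import Rotation as R
def grab(n):
    im,d=env.grab_frame(n); return np.array(im),np.array(d)
def world(n,uv,depth):
    c=env.camera_params(n); uv=np.asarray(uv,float).reshape(-1,1,2)
    p=cv2.undistortPoints(uv,np.array(c["camera_matrix"],float),np.array(c["D"],float))[:,0]
    d=np.asarray(depth,float).reshape(-1)
    P=np.c_[p[:,0]*d,-p[:,1]*d,-d]; T=np.array(c["cam_to_world"]); return P@T[:3,:3].T+T[:3,3]
def plane(n,uv,z):
    a=world(n,uv,np.full(len(np.reshape(uv,(-1,2))),1.)); o=np.array(env.camera_params(n)["cam_to_world"])[:3,3]
    r=a-o; return o+r*((z-o[2])/r[:,2])[:,None]
def cloud(n,d):
    v,u=np.mgrid[0:400,0:640]; return world(n,np.stack([u,v],-1).reshape(-1,2),d.reshape(-1)).reshape(400,640,3)
E
python3 - <<'E'
from h import *
for n in("scene","top"):
    im,d=grab(n); cv2.imwrite(f"pics/{n}0.png",im); np.save(f"pics/{n}0.npy",d)
    print(n,np.round(env.camera_params(n)["cam_to_world"],2).tolist())
print(env.state())
E
```

```text
scene [[0.92, -0.25, 0.29, 939.5], [0.38, 0.62, -0.68, -952.27], [-0.01, 0.74, 0.67, 1068.35], [0.0, 0.0, 0.0, 1.0]]
top [[0.02, 0.99, -0.15, 325.07], [-1.0, 0.02, -0.01, 31.07], [-0.0, 0.15, 0.99, 1523.08], [0.0, 0.0, 0.0, 1.0]]
{'time_s': 0.1, 'qpos': array([ 7.32814958e+01,  1.83471920e+01,  8.96979251e+01,  1.14825048e-03,
        7.20426007e+01, -1.14583016e+00]), 'qvel': array([-0.09154365, -0.13868588, -0.10961968, -0.01360055, -0.00122649,
        0.195695  ]), 'effort': array([-6.96321749e-04, -4.13338852e+01, -2.32509989e+01,  7.28663639e-02,
        4.21170867e-02, -5.81899644e-05]), 'ee_pos': array([154.23262621, 553.48018136, 213.22232408]), 'ee_rot': array([-1.79997154e+02,  8.76784816e-02,  7.44269733e+01]), 'force': array([-0.09288772, -0.24902386,  0.35636133]), 'torque': array([-0.05262357, -0.01624044, -0.05339399]), 'gripper_width': 91.15683819591682}
```

View pics/scene0.png

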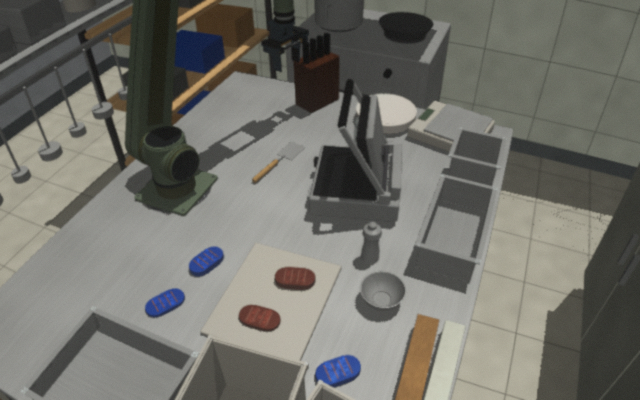

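View pics/top0.png

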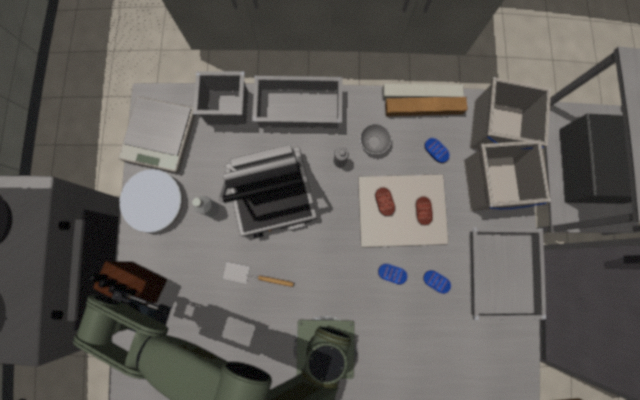

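The scene picture shows two red patties on the board at (295,278) and (259,317), the grill at (355,180) with its lid open, the mill at (371,240) and the bowl at (382,295). In the top view the patties are at (385,201) and (424,210), the grill is around (270,195), and its hinge is at the upper side.

Run:
```python
from h import *
C={}
for n in("top","scene"):
    im=cv2.imread(f"pics/{n}0.png"); d=np.load(f"pics/{n}0.npy"); P=cloud(n,d); C[n]=P
    hsv=cv2.cvtColor(im,cv2.COLOR_BGR2HSV)
    m=(((hsv[...,0]<8)|(hsv[...,0]>172))&(hsv[...,1]>90)&(hsv[...,2]>40)).astype(np.uint8)
    cs,_=cv2.findContours(cv2.morphologyEx(m,cv2.MORPH_CLOSE,np.ones((5,5))),cv2.RETR_EXTERNAL,cv2.CHAIN_APPROX_NONE)
    for c in cs:
        if cv2.contourArea(c)<150: continue
        mm=np.zeros(m.shape,np.uint8); cv2.drawContours(mm,[c],-1,1,-1)
        mi=cv2.erode(mm,np.ones((5,5)))>0
        q=P[mi]; zt=np.median(q[:,2])
        W=plane(n,c.reshape(-1,2),zt); r=cv2.minAreaRect(W[:,:2].astype(np.float32))
        print(n,"red",cv2.boundingRect(c),"ztop",zt.round(1),[np.round(x,1) for x in r])
P=C["top"]; im=cv2.imread("pics/top0.png")
# board height
for b,(u0,u1,v0,v1) in dict(board=(365,440,222,240),board2=(392,415,185,225)).items(): print(b,np.median(P[v0:v1,u0:u1,2]))
# grill cluster
reg=P[135:250,210:330]; q=reg.reshape(-1,3); q=q[np.isfinite(q).all(1)]
for lo,hi in((60,84),(84,92),(92,110),(110,200),(200,300),(300,420)):
    s=q[(q[:,2]>lo)&(q[:,2]<hi)]
    if len(s)>20:
        r=cv2.minAreaRect(s[:,:2].astype(np.float32)); print(lo,hi,len(s),[np.round(x,1) for x in r],s[:,2].mean().round(1))
P=C["scene"]; q=P[70:225,295:415].reshape(-1,3)
for lo,hi in((60,84),(84,92),(92,110),(110,200),(200,300),(300,420)):
    s=q[(q[:,2]>lo)&(q[:,2]<hi)&(q[:,0]<800)]
    if len(s)>20:
        r=cv2.minAreaRect(s[:,:2].astype(np.float32)); print("sc",lo,hi,len(s),[np.round(x,1) for x in r])
a=cv2.resize(im[130:255,195:335],None,fx=5,fy=4.8,interpolation=cv2.INTER_CUBIC)
b=cv2.imread("pics/scene0.png")[70:225,290:420]; b=cv2.resize(b,None,fx=3.8,fy=3.8,interpolation=cv2.INTER_CUBIC)
cv2.imwrite("pics/g_top.png",cv2.convertScaleAbs(a,alpha=2)[:600,:800]); cv2.imwrite("pics/g_sc.png",cv2.convertScaleAbs(b,alpha=2))
```

```text
top red (416, 197, 16, 28) ztop 28.1 [array([ 506.3, -354.5]), array([100.9,  55.4]), np.float64(4.4)]
top red (376, 188, 19, 27) ztop 36.4 [array([ 536.6, -207.6]), array([101.1,  56. ]), np.float64(15.9)]
scene red (239, 305, 41, 25) ztop 28.3 [array([ 508.6, -359.5]), array([103.8,  59.6]), np.float64(5.0)]
scene red (276, 268, 38, 19) ztop 36.7 [array([ 538.6, -213. ]), array([101.8,  59.7]), np.float64(17.0)]
board 15.38694072132921
board2 15.274592116572421
60 84 927 [array([542. , 251.9]), array([286.9, 369.9]), np.float64(15.0)] 79.7
84 92 2300 [array([549.3, 249.2]), array([266.1, 359. ]), np.float64(14.5)] 88.0
92 110 401 [array([540.2, 255.4]), array([233.1, 345.8]), np.float64(15.8)] 95.4
110 200 697 [array([619.5, 272.4]), array([141. , 366.8]), np.float64(23.3)] 127.8
200 300 1051 [array([577. , 213.7]), array([ 62. , 264.4]), np.float64(16.4)] 289.6
300 420 977 [array([555.9, 208.7]), array([ 96.5, 265.5]), np.float64(15.0)] 331.8
sc 60 84 1449 [array([445.5, 384.9]), array([290.6, 757.2]), np.float64(28.9)]
sc 84 92 2320 [array([446.8, 386.6]), array([279.5, 743.4]), np.float64(30.0)]
sc 92 110 402 [array([449.6, 390.9]), array([260.5, 754.1]), np.float64(32.2)]
sc 110 200 1952 [array([505.8, 358.5]), array([225.6, 870.8]), np.float64(38.7)]
sc 200 300 1551 [array([582.4, 208.3]), array([ 91.8, 268.3]), np.float64(14.5)]
sc 300 420 694 [array([558.1, 204.9]), array([ 95.6, 272.3]), np.float64(14.8)]
```

View pics/g_top.png

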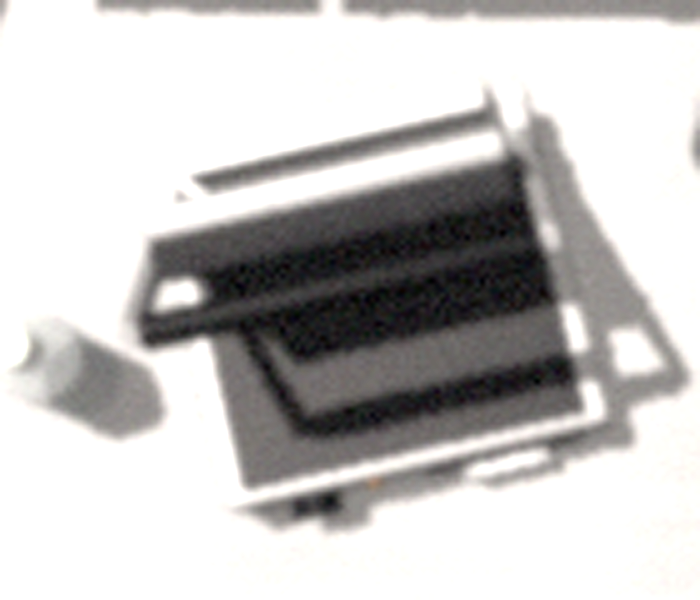

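View pics/g_sc.png

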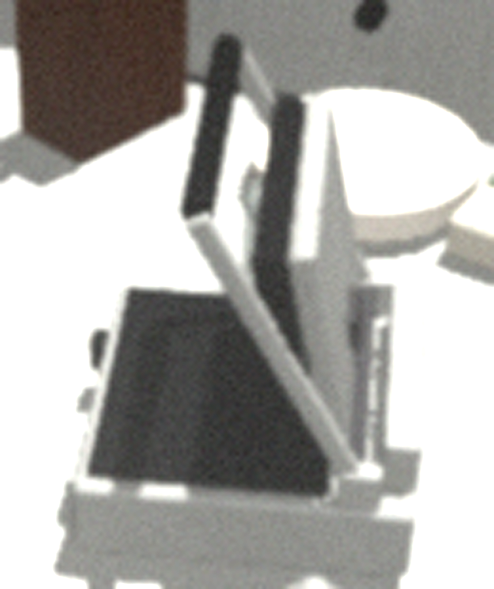

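The crops show the lid about 60° open. Its bar runs from (145,325) to (550,240) in the top crop, directly above the lower plate, so a vertical tool can only enter from the front. I'll fix the grill frame, the lid angle and the wrist's girth.

Run:
```python
from h import *
yaw=np.radians(15)
for n in("top","scene"):
    im=cv2.imread(f"pics/{n}0.png"); P=cloud(n,np.load(f"pics/{n}0.npy")); g=im.max(2)
    cam=np.array(env.camera_params(n)["cam_to_world"])[:3,3]
    box=np.zeros(g.shape,bool)
    if n=="top": box[135:250,210:330]=1
    else: box[70:225,295:415]=1
    m=box&(g<38)&(P[...,2]>322)&(P[...,2]<365)&(P[...,0]>440)&(P[...,0]<640)&(P[...,1]<380)
    q=P[m]; v=cam-q; v/=np.linalg.norm(v,axis=1)[:,None]; q=q-9.4*v
    c=q.mean(0); d=np.linalg.svd(q-c)[2][0]; t=(q-c)@d; s=np.sign(d[1]); 
    print(n,"bar n",m.sum(),"mid",(c+d*(t.min()+t.max())/2).round(1),"len",np.ptp(t).round(1),"dir",np.degrees(np.arctan2(s*d[1],s*d[0])).round(1), "z sd",q[:,2].std().round(1))
    # lower plate & housing extents in frame rotated by yaw
    X=P[...,0]*np.cos(yaw)+P[...,1]*np.sin(yaw); Y=-P[...,0]*np.sin(yaw)+P[...,1]*np.cos(yaw)
    f=box&(P[...,2]>70)&(P[...,2]<98)&(P[...,0]<760)
    h=f&(abs(Y-60)<250)
    pl=h&(g<50)&(abs(P[...,2]-88)<5)
    for nm,k in(("house",h),("plate",pl)):
        print(nm,k.sum(),"X",np.percentile(X[k],[0.5,2,50,98,99.5]).round(),"Y",np.percentile(Y[k],[0.5,2,50,98,99.5]).round(),"z",np.median(P[k][:,2]).round(1))
    # robot tool: points near TCP
    st=env.state()["ee_pos"]
    r=np.hypot(P[...,0]-st[0],P[...,1]-st[1])
    for z in range(210,480,20):
        k=(r<140)&(P[...,2]>z)&(P[...,2]<z+20)
        if k.sum()>10: print(z,k.sum(),"dx",(P[k][:,0]-st[0]).min().round(),(P[k][:,0]-st[0]).max().round(),"dy",(P[k][:,1]-st[1]).min().round(),(P[k][:,1]-st[1]).max().round())
```

```text
top bar n 592 mid [521.5 198.4 334.6] len 238.0 dir 105.0 z sd 3.5
house 3496 X [462. 464. 539. 712. 725.] Y [-81. -78.  57. 194. 267.] z 87.2
plate 1393 X [487. 493. 564. 634. 650.] Y [-65. -62.  40. 156. 167.] z 88.3
210 53 dx 13.0 73.0 dy 42.0 111.0
230 40 dx 18.0 72.0 dy 43.0 109.0
250 29 dx 23.0 72.0 dy 39.0 112.0
270 58 dx 27.0 71.0 dy 41.0 120.0
290 106 dx -36.0 58.0 dy -87.0 68.0
310 152 dx -30.0 59.0 dy -93.0 82.0
330 309 dx -30.0 58.0 dy -93.0 83.0
350 11 dx -6.0 9.0 dy -54.0 -50.0
370 50 dx -41.0 38.0 dy -58.0 7.0
390 112 dx -43.0 39.0 dy -57.0 11.0
410 23 dx -32.0 38.0 dy -30.0 6.0
430 21 dx -36.0 38.0 dy -27.0 -5.0
450 13 dx -29.0 -14.0 dy -31.0 -17.0
470 21 dx -32.0 -9.0 dy -33.0 -15.0
scene bar n 277 mid [521.6 200.  339.8] len 238.6 dir 105.0 z sd 2.7
house 3301 X [464. 467. 555. 715. 726.] Y [-87. -85.  -3. 175. 193.] z 86.5
plate 2150 X [476. 479. 547. 648. 657.] Y [-71. -69.  21. 165. 171.] z 87.6
210 123 dx -31.0 76.0 dy -64.0 113.0
230 147 dx -33.0 75.0 dy -63.0 117.0
250 155 dx -32.0 74.0 dy -68.0 114.0
270 115 dx -32.0 74.0 dy -78.0 118.0
290 186 dx -57.0 59.0 dy -95.0 73.0
310 205 dx -60.0 60.0 dy -99.0 82.0
330 315 dx -53.0 64.0 dy -95.0 87.0
350 108 dx -34.0 30.0 dy -63.0 12.0
370 102 dx -45.0 39.0 dy -60.0 6.0
390 172 dx -43.0 40.0 dy -59.0 31.0
410 98 dx -25.0 38.0 dy -45.0 5.0
430 116 dx -33.0 38.0 dy -42.0 14.0
450 113 dx -30.0 40.0 dy -42.0 4.0
470 32 dx -20.0 38.0 dy -41.0 -6.0
```

```bash
cat >> h.py <<'E'
def togo(x,y,z,yaw):
    "tool-frame shift (m) and roll from the measured pose to a world pose, tool down"
    s=env.state(); p=s["ee_pos"]; w=s["ee_rot"][2]; a=np.radians(w); D=np.array([x,y,z])-p
    X=np.array([np.cos(a),np.sin(a),0]); Y=np.array([np.sin(a),-np.cos(a),0])
    print("t",s["time_s"],"pose",p.round(1),w.round(2),"| xyz",np.round([D@X/1e3,D@Y/1e3,-D[2]/1e3],4),"roll",round((w-yaw+180)%360-180,1),"F",s["force"].round(1),"w",s["gripper_width"].round(1))
def G(gx,gy,z,o=(532.2,200.6),yaw=15.):
    c,s=np.cos(np.radians(yaw)),np.sin(np.radians(yaw)); return o[0]+c*gx-s*gy,o[1]+s*gx+c*gy,z
E
python3 -c "
from h import *
togo(330,150,240,-5.6)"
```

```text
Traceback (most recent call last):
  File "h.py", line 20, in togo
    print("t",s["time_s"],"pose",p.round(1),w.round(2),"| xyz",np.round([D@X/1e3,D@Y/1e3,-D[2]/1e3],4),"roll",round((w-yaw+180)%360-180,1),"F",s["force"].round(1),"w",s["gripper_width"].round(1))
                                                                                                                                                                       ^^^^^^^^^^^^^^^^^^^^^^^^
AttributeError: 'float' object has no attribute 'round'
```

```bash
sed -i 's/s\["gripper_width"\].round(1)/round(s["gripper_width"],1)/' h.py
python3 -c "
from h import *
togo(330,150,240,-5.6)"
```

```text
t 0.1 pose [154.2 553.5 213.2] 74.43 | xyz [-0.3415  0.2776 -0.0268] roll 80.0 F [-0.1 -0.2  0.4] w 91.2
```

```bash
python3 -m pendant '[{"xyz":[-0.043,0.035,-0.003],"roll":10,"jaw":0},{"xyz":[-0.086,0.07,-0.006],"roll":20,"jaw":0},{"xyz":[-0.129,0.105,-0.009],"roll":30,"jaw":0},{"xyz":[-0.172,0.14,-0.012],"roll":40,"jaw":0},{"xyz":[-0.215,0.175,-0.015],"roll":50,"jaw":0},{"xyz":[-0.258,0.21,-0.018],"roll":60,"jaw":0},{"xyz":[-0.3,0.245,-0.022],"roll":70,"jaw":0},{"xyz":[-0.341,0.278,-0.026],"roll":80,"jaw":0}]'
python3 -c "
from h import *
togo(517.8,-214.6,120,-73.7)"
```

```text
time_s: 1.1
ee_pos: [330.9, 149.0, 240.0]
ee_rot: [-180.0, -0.0, -5.9]
force: [1.4, 0.1, 0.7]
gripper_width: 91.3
t 1.1 pose [330.9 149.  240. ] -5.89 | xyz [0.2233 0.3425 0.12  ] roll 67.8 F [1.4 0.1 0.7] w 91.3
```

```bash
python3 -m pendant '[{"xyz":[0.03,0.045,0.01],"roll":9,"jaw":0},{"xyz":[0.06,0.09,0.02],"roll":18,"jaw":0},{"xyz":[0.09,0.138,0.035],"roll":27,"jaw":0},{"xyz":[0.12,0.184,0.05],"roll":36,"jaw":0},{"xyz":[0.15,0.23,0.07],"roll":45,"jaw":0},{"xyz":[0.18,0.276,0.09],"roll":54,"jaw":0},{"xyz":[0.21,0.32,0.11],"roll":63,"jaw":0},{"xyz":[0.2233,0.3425,0.12],"roll":67.8,"jaw":0}]'
python3 - <<'E'
from h import *
togo(517.8,-214.6,20,-73.7)
im,d=grab("top"); im2,_=grab("scene")
a=cv2.resize(im[160:260,340:460],None,fx=4,fy=4); b=cv2.resize(im2[220:380,200:360],None,fx=2.5,fy=2.5)
cv2.imwrite("pics/grasp1.png",np.hstack([a,b]))
E
```

```text
time_s: 2.1
ee_pos: [519.9, -214.0, 118.1]
ee_rot: [179.9, 0.1, -73.7]
force: [-1.1, 0.4, 0.2]
gripper_width: 91.4
t 2.1 pose [ 519.9 -214.   118.1] -73.66 | xyz [-0.      0.0022  0.0981] roll 0.0 F [-1.1  0.4  0.2] w 91.4
```

View pics/grasp1.png

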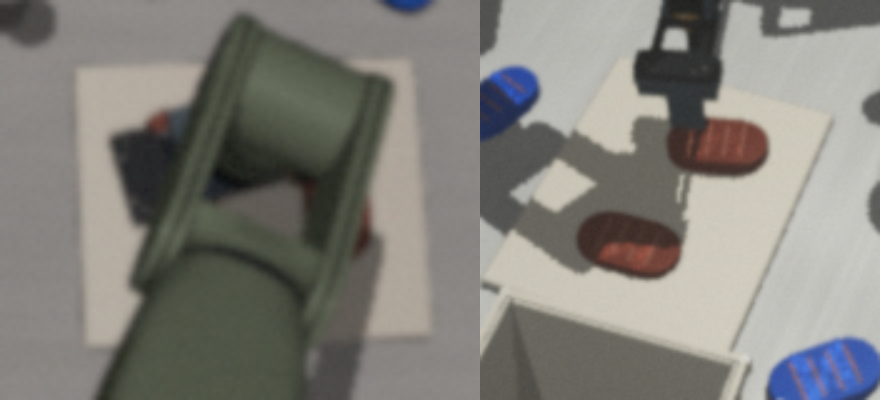

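The gripper sits over the left part of the thick patty at (715,145), as intended. Now I'll go down and grip.

```bash
python3 -m pendant '[{"xyz":[0,0.002,0.03],"roll":0,"jaw":0},{"xyz":[0,0.002,0.06],"roll":0,"jaw":0},{"xyz":[0,0.002,0.08],"roll":0,"jaw":0},{"xyz":[0,0.002,0.09],"roll":0,"jaw":0},{"xyz":[0,0.002,0.097],"roll":0,"jaw":0},{"xyz":[0,0.002,0.097],"roll":0,"jaw":0.1},{"xyz":[0,0.002,0.097],"roll":0,"jaw":0.4},{"xyz":[0,0.002,0.097],"roll":0,"jaw":0.6}]' 15
python3 -m pendant '[{"xyz":[0,0,0],"roll":0,"jaw":0.7},{"xyz":[0,0,0],"roll":0,"jaw":0.7},{"xyz":[0,0,0],"roll":0,"jaw":0.7},{"xyz":[0,0,0],"roll":0,"jaw":0.7},{"xyz":[0,0,-0.005],"roll":0,"jaw":0.7},{"xyz":[0,0,-0.02],"roll":0,"jaw":0.7},{"xyz":[0,0,-0.04],"roll":0,"jaw":0.7},{"xyz":[0,0,-0.06],"roll":0,"jaw":0.7}]' 15
python3 -c "
from h import *
togo(*G(-200,0,150),-75)"
```

```text
time_s: 3.2
ee_pos: [518.1, -212.5, 23.5]
ee_rot: [-179.9, -0.0, -73.4]
force: [0.3, -0.5, -0.4]
gripper_width: 65.0
time_s: 4.2
ee_pos: [517.5, -212.1, 84.0]
ee_rot: [180.0, 0.0, -73.4]
force: [0.9, -0.3, -1.4]
gripper_width: 59.9
t 4.2 pose [ 517.5 -212.1   84. ] -73.38 | xyz [-0.3969  0.0678 -0.066 ] roll 1.6 F [ 0.9 -0.3 -1.4] w 59.9
```

```bash
python3 -m pendant '[{"xyz":[-0.02,0.003,-0.03],"roll":0.2,"jaw":0.7},{"xyz":[-0.06,0.01,-0.066],"roll":0.4,"jaw":0.7},{"xyz":[-0.115,0.02,-0.066],"roll":0.6,"jaw":0.7},{"xyz":[-0.175,0.03,-0.066],"roll":0.8,"jaw":0.7},{"xyz":[-0.235,0.04,-0.066],"roll":1,"jaw":0.7},{"xyz":[-0.295,0.05,-0.066],"roll":1.2,"jaw":0.7},{"xyz":[-0.35,0.06,-0.066],"roll":1.4,"jaw":0.7},{"xyz":[-0.397,0.068,-0.066],"roll":1.6,"jaw":0.7}]' 15
python3 - <<'E'
from h import *
togo(*G(-85,0,150),-75)
im,d=grab("top"); im2,_=grab("scene")
a=cv2.resize(im[130:290,200:360],None,fx=2.5,fy=2.5); b=cv2.resize(im2[60:220,270:430],None,fx=2.5,fy=2.5)
cv2.imwrite("pics/carry.png",cv2.convertScaleAbs(np.hstack([a,b]),alpha=1.6))
E
```

```text
time_s: 5.2
ee_pos: [337.5, 150.2, 149.7]
ee_rot: [-180.0, 0.0, -75.0]
force: [1.0, 0.9, -2.2]
gripper_width: 60.1
t 5.2 pose [337.5 150.2 149.7] -74.96 | xyz [ 0.0018 -0.1161 -0.0003] roll 0.0 F [ 1.   0.9 -2.2] w 60.1
```

View pics/carry.png

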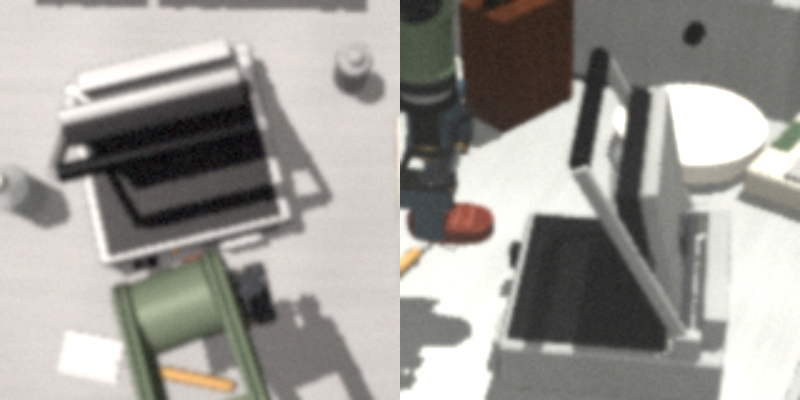

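The patty hangs level, pointing into the grill, at (465,222). Next I'll measure how far the wrist sticks out ahead of the TCP at bar height.

Run:
```python
from h import *
p=env.state()["ee_pos"]; a=np.radians(15)
for n in("top","scene"):
    im,d=grab(n); P=cloud(n,d)
    q=P[(d>0)]-p; f=q[:,0]*np.cos(a)+q[:,1]*np.sin(a); l=-q[:,0]*np.sin(a)+q[:,1]*np.cos(a)
    for z in range(-20,340,30):
        k=(q[:,2]>z)&(q[:,2]<z+30)&(abs(l)<100)&(f>-150)&(f<95)
        if k.sum()>15: print(n,"dz",z,k.sum(),"fwd max",np.percentile(f[k],99).round(),"lat",l[k].min().round(),l[k].max().round())
    g=im.max(2); W=P[...,0]*np.cos(a)+P[...,1]*np.sin(a); Y=-P[...,0]*np.sin(a)+P[...,1]*np.cos(a)
    # front-edge profile: first X with z>75 along strips of Y
    for y in(-60,-20,0,120,160):
        k=(abs(Y-y)<10)&(W>440)&(W<560)&(P[...,2]>78)&(P[...,2]<98); 
        dk=k&(g<50)
        if k.sum()>10 and dk.sum()>5: print(n,"Y",y,"house from",W[k].min().round(1),"dark from",W[dk].min().round(1))
```

```text
top dz 70 25 fwd max 38.0 lat -58.0 -45.0
top dz 100 280 fwd max 38.0 lat -88.0 -47.0
top dz 310 39 fwd max 43.0 lat -64.0 46.0
top Y -60 house from 463.8 dark from 480.1
top Y -20 house from 462.9 dark from 482.1
top Y 0 house from 462.0 dark from 491.9
top Y 120 house from 461.5 dark from 496.2
scene dz -20 167 fwd max 75.0 lat -45.0 24.0
scene dz 10 281 fwd max 72.0 lat -50.0 34.0
scene dz 40 55 fwd max 19.0 lat -50.0 35.0
scene dz 70 241 fwd max 40.0 lat -90.0 80.0
scene dz 100 572 fwd max 40.0 lat -99.0 87.0
scene dz 130 166 fwd max 28.0 lat -26.0 35.0
scene dz 160 193 fwd max 39.0 lat -43.0 43.0
scene dz 190 203 fwd max 38.0 lat -44.0 15.0
scene dz 220 252 fwd max 37.0 lat -46.0 7.0
scene dz 250 250 fwd max 36.0 lat -47.0 3.0
scene dz 280 139 fwd max 38.0 lat -64.0 3.0
scene dz 310 390 fwd max 47.0 lat -71.0 48.0
scene Y -60 house from 464.1 dark from 476.6
scene Y -20 house from 463.6 dark from 476.5
scene Y 0 house from 464.8 dark from 476.6
scene Y 120 house from 465.8 dark from 476.1
scene Y 160 house from 464.4 dark from 476.8
```

```bash
sed -i 's/o=(532.2,200.6)/o=(534.1,201.1)/' h.py; python3 -c "
from h import *
togo(*G(-71,0,130),-75)"
```

```text
t 5.4 pose [338.5 149.1 149.4] -74.81 | xyz [ 0.0008 -0.1314  0.0194] roll 0.2 F [-0.3  0.4 -1.8] w 59.6
```

```bash
python3 -m pendant '[{"xyz":[0.001,-0.03,0],"roll":0,"jaw":0.7},{"xyz":[0.001,-0.06,0],"roll":0,"jaw":0.7},{"xyz":[0.001,-0.085,0],"roll":0,"jaw":0.7},{"xyz":[0.001,-0.105,0],"roll":0,"jaw":0.7},{"xyz":[0.001,-0.12,0.005],"roll":0,"jaw":0.7},{"xyz":[0.001,-0.128,0.01],"roll":0,"jaw":0.7},{"xyz":[0.001,-0.131,0.015],"roll":0,"jaw":0.7},{"xyz":[0.001,-0.131,0.019],"roll":0,"jaw":0.7}]' 15
python3 - <<'E'
from h import *
togo(*G(-71,0,99),-75)
im,d=grab("top"); im2,d2=grab("scene")
a=cv2.resize(im[130:290,200:360],None,fx=2.5,fy=2.5); b=cv2.resize(im2[60:220,270:430],None,fx=2.5,fy=2.5)
cv2.imwrite("pics/in.png",cv2.convertScaleAbs(np.hstack([a,b]),alpha=1.6))
E
```

```text
time_s: 6.4
ee_pos: [465.2, 181.3, 129.4]
ee_rot: [179.9, -0.0, -75.0]
force: [-0.5, -0.5, -1.0]
gripper_width: 59.8
t 6.4 pose [465.2 181.3 129.4] -74.98 | xyz [-0.0013 -0.0007  0.0304] roll 0.0 F [-0.5 -0.5 -1. ] w 59.8
```

View pics/in.png

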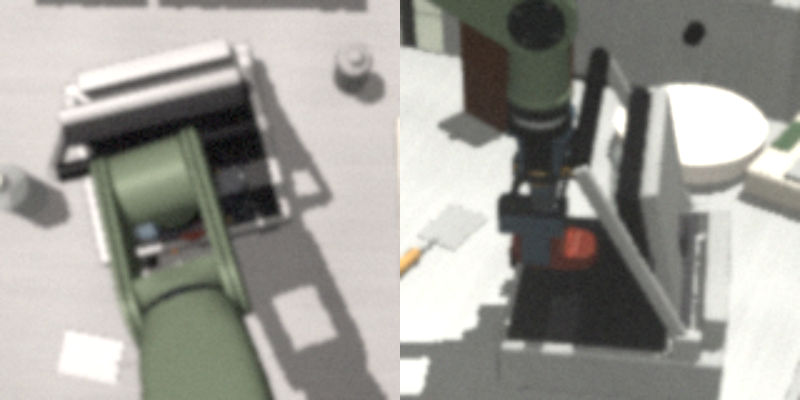

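The patty is over the front half of the plate at (558,247) and the wrist is clear of the bar. I'll lower it and release.

```bash
python3 -m pendant '[{"xyz":[0,0,0.012],"roll":0,"jaw":0.7},{"xyz":[0,0,0.02],"roll":0,"jaw":0.7},{"xyz":[0,0,0.025],"roll":0,"jaw":0.7},{"xyz":[0,0,0.028],"roll":0,"jaw":0.7},{"xyz":[0,0,0.03],"roll":0,"jaw":0.7},{"xyz":[0,0,0.031],"roll":0,"jaw":0.7},{"xyz":[0,0,0.032],"roll":0,"jaw":0.7},{"xyz":[0,0,0.032],"roll":0,"jaw":0.7}]'
python3 -c "
from h import *
togo(*G(-71,0,99),-75)"
```

```text
time_s: 7.5
ee_pos: [465.7, 181.6, 98.0]
ee_rot: [-180.0, 0.0, -75.0]
force: [0.7, -0.8, -0.9]
gripper_width: 59.7
t 7.5 pose [465.7 181.6  98. ] -74.97 | xyz [-0.0011 -0.0001 -0.001 ] roll 0.0 F [ 0.7 -0.8 -0.9] w 59.7
```

```bash
python3 -m pendant '[{"xyz":[0,0,0.001],"roll":0,"jaw":0.7},{"xyz":[0,0,0.001],"roll":0,"jaw":0.7},{"xyz":[0,0,0.0015],"roll":0,"jaw":0.7},{"xyz":[0,0,0.0015],"roll":0,"jaw":0.7},{"xyz":[0,0,0.002],"roll":0,"jaw":0.7},{"xyz":[0,0,0.002],"roll":0,"jaw":0.7},{"xyz":[0,0,0.002],"roll":0,"jaw":0.7},{"xyz":[0,0,0.002],"roll":0,"jaw":0.7}]'
python3 -m pendant '[{"xyz":[0,0,0],"roll":0,"jaw":0.3},{"xyz":[0,0,0],"roll":0,"jaw":0.2},{"xyz":[0,0,0],"roll":0,"jaw":0.1},{"xyz":[0,0,0],"roll":0,"jaw":0.1},{"xyz":[0,0,0],"roll":0,"jaw":0.1},{"xyz":[0,0,-0.01],"roll":0,"jaw":0.1},{"xyz":[0,0.01,-0.025],"roll":0,"jaw":0.1},{"xyz":[0,0.03,-0.03],"roll":0,"jaw":0.1}]'
```

```text
time_s: 8.5
ee_pos: [465.7, 181.6, 96.5]
ee_rot: [-180.0, 0.0, -75.0]
force: [-1.3, -0.6, 5.9]
gripper_width: 60.2
time_s: 9.5
ee_pos: [436.8, 173.9, 127.5]
ee_rot: [-179.8, 0.0, -75.0]
force: [-0.3, -0.0, 0.0]
gripper_width: 82.3
```

```bash
python3 -m pendant '[{"xyz":[0,0.015,0],"roll":0,"jaw":0.3},{"xyz":[0,0.03,0],"roll":0,"jaw":0.6},{"xyz":[0,0.05,0],"roll":0,"jaw":0.75},{"xyz":[0,0.07,0],"roll":0,"jaw":0.75},{"xyz":[0,0.08,0],"roll":0,"jaw":0.75},{"xyz":[0,0.08,0],"roll":0,"jaw":0.75},{"xyz":[0,0.08,0],"roll":0,"jaw":0.75},{"xyz":[0,0.08,0],"roll":0,"jaw":0.75}]'
cat >> h.py <<'E'
def patty():
    a=np.radians(15)
    for n in("scene","top"):
        im,d=grab(n); hsv=cv2.cvtColor(im,cv2.COLOR_BGR2HSV); P=cloud(n,d)
        m=((hsv[...,0]<10)|(hsv[...,0]>170))&(hsv[...,1]>80)&(hsv[...,2]>25)&(P[...,0]>350)&(P[...,0]<650)&(P[...,1]>80)&(P[...,1]<320)&(P[...,2]>85)&(P[...,2]<125)
        q=P[m]
        if m.sum()<20: print(n,"few",m.sum()); continue
        zt=np.percentile(q[:,2],70); v,u=np.nonzero(m); W=plane(n,np.c_[u,v],zt)[:,:2]-np.array([534.1,201.1])
        g=np.c_[W[:,0]*np.cos(a)+W[:,1]*np.sin(a),-W[:,0]*np.sin(a)+W[:,1]*np.cos(a)]
        r=cv2.minAreaRect(g.astype(np.float32)); print(n,m.sum(),"z",zt.round(1),"grill-frame rect",[np.round(x,1) for x in r],"x",g[:,0].min().round(),g[:,0].max().round(),"y",g[:,1].min().round(),g[:,1].max().round())
E
python3 -c "
from h import *
patty(); togo(*G(-140,0,97),-75)"
```

```text
time_s: 10.5
ee_pos: [360.1, 153.3, 125.9]
ee_rot: [-180.0, 0.0, -75.0]
force: [0.2, 0.3, -0.4]
gripper_width: 22.7
scene 491 z 109.1 grill-frame rect [array([-51.4, -13.4]), array([103.5,  85.4]), np.float64(7.2)] x -104.0 2.0 y -56.0 31.0
top 496 z 110.7 grill-frame rect [array([-48.6,  -2.1]), array([ 67.2, 106.5]), np.float64(84.8)] x -102.0 5.0 y -34.0 34.0
t 10.6 pose [359.9 153.2 125.9] -74.98 | xyz [-0.0012 -0.0407  0.0289] roll 0.0 F [-0.1 -1.   0.1] w 22.8
```

```bash
python3 -m pendant '[{"xyz":[-0.001,-0.02,0.005],"roll":0,"jaw":0.75},{"xyz":[-0.001,-0.035,0.015],"roll":0,"jaw":0.75},{"xyz":[-0.001,-0.04,0.025],"roll":0,"jaw":0.75},{"xyz":[-0.001,-0.041,0.029],"roll":0,"jaw":0.75},{"xyz":[-0.001,-0.046,0.029],"roll":0,"jaw":0.75},{"xyz":[-0.001,-0.051,0.029],"roll":0,"jaw":0.75},{"xyz":[-0.001,-0.056,0.029],"roll":0,"jaw":0.75},{"xyz":[-0.001,-0.061,0.029],"roll":0,"jaw":0.75}]'
python3 -c "
from h import *
togo(*G(-90,0,97),-75)"
```

```text
time_s: 11.6
ee_pos: [418.4, 169.9, 97.2]
ee_rot: [-180.0, 0.0, -75.0]
force: [-1.0, -0.4, 0.7]
gripper_width: 22.8
t 11.6 pose [418.4 169.9  97.2] -74.97 | xyz [-0.0001 -0.0298  0.0002] roll 0.0 F [-1.  -0.4  0.7] w 22.8
```

```bash
python3 -m pendant '[{"xyz":[0,-0.004,0],"roll":0,"jaw":0.75},{"xyz":[0,-0.008,0],"roll":0,"jaw":0.75},{"xyz":[0,-0.012,0],"roll":0,"jaw":0.75},{"xyz":[0,-0.016,0],"roll":0,"jaw":0.75},{"xyz":[0,-0.02,0],"roll":0,"jaw":0.75},{"xyz":[0,-0.024,0],"roll":0,"jaw":0.75},{"xyz":[0,-0.027,0],"roll":0,"jaw":0.75},{"xyz":[0,-0.03,0],"roll":0,"jaw":0.75}]'
python3 -c "
from h import *
togo(*G(-69,0,97),-75); patty()"
```

```text
time_s: 12.6
ee_pos: [447.3, 177.7, 96.9]
ee_rot: [180.0, 0.0, -75.0]
force: [-1.0, 0.3, 0.2]
gripper_width: 22.8
t 12.6 pose [447.3 177.7  96.9] -74.97 | xyz [-0.0001 -0.0209 -0.0001] roll 0.0 F [-1.   0.3  0.2] w 22.8
scene 488 z 109.1 grill-frame rect [array([-20.4, -10.8]), array([104. ,  88.7]), np.float64(0.3)] x -72.0 32.0 y -55.0 33.0
top few 7
```

```bash
python3 -m pendant '[{"xyz":[0,-0.003,0],"roll":0,"jaw":0.75},{"xyz":[0,-0.006,0],"roll":0,"jaw":0.75},{"xyz":[0,-0.009,0],"roll":0,"jaw":0.75},{"xyz":[0,-0.012,0],"roll":0,"jaw":0.75},{"xyz":[0,-0.015,0],"roll":0,"jaw":0.75},{"xyz":[0,-0.018,0],"roll":0,"jaw":0.75},{"xyz":[0,-0.02,0],"roll":0,"jaw":0.75},{"xyz":[0,-0.021,0],"roll":0,"jaw":0.75}]'
python3 -c "
from h import *
togo(*G(-69,0,97),-75); patty()"
```

```text
time_s: 13.7
ee_pos: [467.5, 183.1, 96.9]
ee_rot: [180.0, 0.0, -75.0]
force: [-1.2, 0.3, 0.6]
gripper_width: 22.8
t 13.7 pose [467.5 183.1  96.9] -74.98 | xyz [-0.0001 -0.     -0.0001] roll 0.0 F [-1.2  0.3  0.6] w 22.8
scene 430 z 108.9 grill-frame rect [array([ -3.7, -12.2]), array([91.9, 85. ]), np.float64(7.2)] x -50.0 46.0 y -55.0 30.0
top 21 z 112.0 grill-frame rect [array([49.5,  3.1]), array([29.5,  8.4]), np.float64(87.6)] x 45.0 54.0 y -12.0 18.0
```

Pushed to the middle. Back off, then look.

```bash
python3 -m pendant '[{"xyz":[0,0.008,0],"roll":0,"jaw":0.75},{"xyz":[0,0.03,0],"roll":0,"jaw":0.75},{"xyz":[0,0.06,-0.02],"roll":0,"jaw":0.75},{"xyz":[0,0.1,-0.05],"roll":-10,"jaw":0.6},{"xyz":[0,0.13,-0.1],"roll":-20,"jaw":0.5},{"xyz":[0,0.15,-0.15],"roll":-30,"jaw":0.45},{"xyz":[0,0.16,-0.2],"roll":-40,"jaw":0.45},{"xyz":[0,0.16,-0.25],"roll":-50,"jaw":0.45}]'
python3 - <<'E'
from h import *
patty()
togo(*G(-150,0,400),15)
a0=np.radians(15)
ims=[]
for n in("top","scene"):
    im,d=grab(n); P=cloud(n,d); g=im.max(2); cam=np.array(env.camera_params(n)["cam_to_world"])[:3,3]
    box=np.zeros(g.shape,bool)
    if n=="top": box[135:250,210:330]=1
    else: box[70:225,295:415]=1
    W=P-np.array([534.1,201.1,0]); gx=W[...,0]*np.cos(a0)+W[...,1]*np.sin(a0); gy=-W[...,0]*np.sin(a0)+W[...,1]*np.cos(a0)
    m=box&(g<38)&(P[...,2]>318)&(P[...,2]<365)&(gx>-35)&(gx<15)&(abs(gy)<130)
    q=P[m]; v=cam-q; v/=np.linalg.norm(v,axis=1)[:,None]; q=q-9.4*v
    W=q-np.array([534.1,201.1,0]); x=W[:,0]*np.cos(a0)+W[:,1]*np.sin(a0)
    print(n,"bar",m.sum(),"gx",x.mean().round(1),"z",q[:,2].mean().round(1),"gy",gy[m].min().round(),gy[m].max().round())
    r=im[110:270,190:350] if n=="top" else im[60:220,270:430]
    ims.append(cv2.resize(r,None,fx=2.5,fy=2.5))
cv2.imwrite("pics/placed.png",cv2.convertScaleAbs(np.hstack(ims),alpha=1.8))
E
```

```text
time_s: 14.8
ee_pos: [311.6, 141.2, 348.8]
ee_rot: [-179.9, -0.1, -24.6]
force: [1.0, 1.0, 0.3]
gripper_width: 49.8
scene 431 z 108.8 grill-frame rect [array([ -3.9, -12.1]), array([91.7, 85. ]), np.float64(7.2)] x -51.0 46.0 y -54.0 30.0
top 376 z 110.3 grill-frame rect [array([-1.3,  1.8]), array([111. ,  68.5]), np.float64(13.5)] x -57.0 56.0 y -36.0 35.0
t 14.9 pose [314.7 142.4 352.1] -24.88 | xyz [ 0.0593 -0.0494 -0.0479] roll -39.9 F [ 0.7  0.1 -0.1] w 50.1
top bar 586 gx -12.9 z 334.4 gy -118.0 118.0
scene bar 275 gx -12.5 z 339.6 gy -125.0 115.0
```

View pics/placed.png

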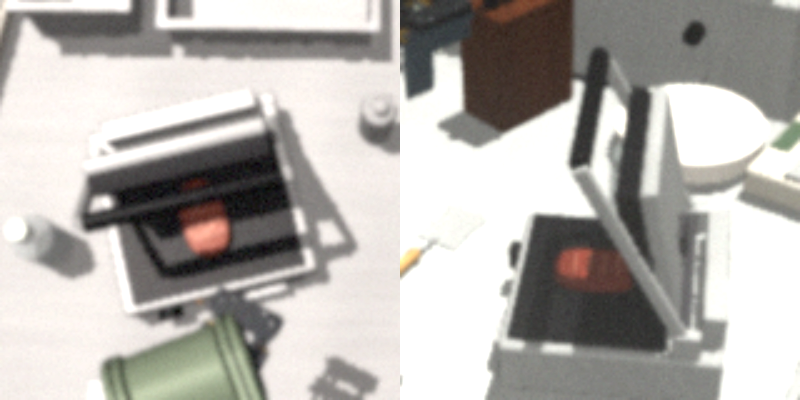

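The patty lies flat in the middle: about x −1 and y 1 in the top view, with the scene view partly hidden by the lid arm. The lid hasn't moved. Now I'll go above the bar.

```bash
python3 -m pendant '[{"xyz":[0,0,-0.02],"roll":-8,"jaw":0.45},{"xyz":[0.01,-0.01,-0.05],"roll":-16,"jaw":0.45},{"xyz":[0.03,-0.02,-0.06],"roll":-24,"jaw":0.45},{"xyz":[0.05,-0.04,-0.06],"roll":-32,"jaw":0.45},{"xyz":[0.059,-0.049,-0.06],"roll":-39.9,"jaw":0.45},{"xyz":[0.059,-0.049,-0.06],"roll":-39.9,"jaw":0.45},{"xyz":[0.059,-0.049,-0.06],"roll":-39.9,"jaw":0.45},{"xyz":[0.059,-0.049,-0.06],"roll":-39.9,"jaw":0.45}]'
python3 -c "
from h import *
togo(*G(-12,0,390),15)"
```

```text
time_s: 16.0
ee_pos: [386.4, 160.9, 406.8]
ee_rot: [-180.0, 0.0, 14.9]
force: [-0.2, -0.4, 0.8]
gripper_width: 50.2
t 16.0 pose [386.4 160.9 406.8] 14.86 | xyz [ 0.1411 -0.001   0.0168] roll -0.1 F [-0.2 -0.4  0.8] w 50.2
```

```bash
python3 -m pendant '[{"xyz":[0.03,-0.001,0],"roll":0,"jaw":0.45},{"xyz":[0.07,-0.001,0],"roll":0,"jaw":0.45},{"xyz":[0.11,-0.001,0.005],"roll":0,"jaw":0.45},{"xyz":[0.13,-0.001,0.01],"roll":0,"jaw":0.45},{"xyz":[0.141,-0.001,0.017],"roll":0,"jaw":0.45},{"xyz":[0.141,-0.001,0.017],"roll":0,"jaw":0.45},{"xyz":[0.141,-0.001,0.017],"roll":0,"jaw":0.45},{"xyz":[0.141,-0.001,0.017],"roll":0,"jaw":0.45}]'
python3 - <<'E'
from h import *
togo(*G(-12,0,318),15)
im,d=grab("top"); im2,d2=grab("scene")
a=cv2.resize(im[120:240,200:320],None,fx=3,fy=3); b=cv2.resize(im2[50:170,290:410],None,fx=3,fy=3)
cv2.imwrite("pics/bar.png",cv2.convertScaleAbs(np.hstack([a,b]),alpha=1.8))
E
```

```text
time_s: 17.0
ee_pos: [522.4, 198.2, 390.9]
ee_rot: [-180.0, -0.1, 14.9]
force: [-0.5, -0.1, 0.5]
gripper_width: 50.6
t 17.0 pose [522.4 198.2 390.9] 14.93 | xyz [0.0001 0.0003 0.0729] roll -0.1 F [-0.5 -0.1  0.5] w 50.6
```

View pics/bar.png

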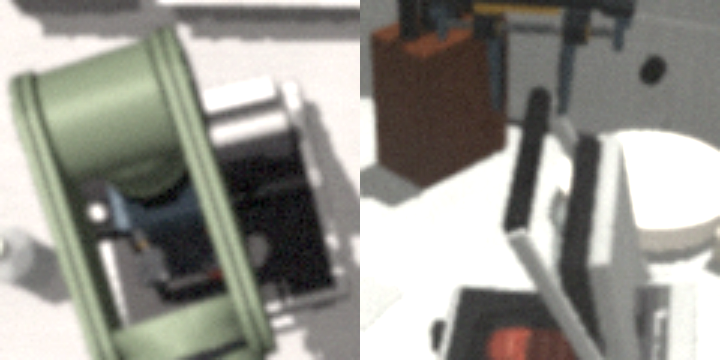

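The fingers straddle the bar line: tips near (495,110) and (565,110), bar from (540,95) to (515,230). Now I'll go down and close gently.

```bash
python3 -m pendant '[{"xyz":[0,0,0.015],"roll":0,"jaw":0.45},{"xyz":[0,0,0.03],"roll":0,"jaw":0.45},{"xyz":[0,0,0.042],"roll":0,"jaw":0.45},{"xyz":[0,0,0.052],"roll":0,"jaw":0.45},{"xyz":[0,0,0.062],"roll":0,"jaw":0.45},{"xyz":[0,0,0.069],"roll":0,"jaw":0.45},{"xyz":[0,0,0.073],"roll":0,"jaw":0.45},{"xyz":[0,0,0.073],"roll":0,"jaw":0.45}]' 10
python3 -m pendant '[{"xyz":[0,0,0],"roll":0,"jaw":0.5},{"xyz":[0,0,0],"roll":0,"jaw":0.55},{"xyz":[0,0,0],"roll":0,"jaw":0.6},{"xyz":[0,0,0],"roll":0,"jaw":0.65},{"xyz":[0,0,0],"roll":0,"jaw":0.7},{"xyz":[0,0,0],"roll":0,"jaw":0.75},{"xyz":[0,0,0],"roll":0,"jaw":0.8},{"xyz":[0,0,0],"roll":0,"jaw":0.85}]' 10
python3 -c "
from h import *
togo(*G(-12,0,318),15)"
```

```text
time_s: 18.1
ee_pos: [523.0, 198.4, 316.8]
ee_rot: [-180.0, 0.0, 14.9]
force: [1.0, 0.3, -0.3]
gripper_width: 50.3
time_s: 19.1
ee_pos: [522.3, 198.2, 317.3]
ee_rot: [-180.0, 0.1, 14.9]
force: [-5.3, -0.9, 3.7]
gripper_width: 23.8
t 19.1 pose [522.3 198.2 317.3] 14.93 | xyz [ 0.0001  0.0002 -0.0007] roll -0.1 F [-5.3 -0.9  3.7] w 23.8
```

Run:
```python
import numpy as np
t0=1.065
for t in np.arange(1.06,0.1,-0.03): print(round(t,2),np.round([-(262*(np.cos(t)-np.cos(t0))),262*(np.sin(t0)-np.sin(t))],1))
```

```text
1.06 [-1.1  0.6]
1.03 [-7.9  4.6]
1.0 [-14.6   8.7]
0.97 [-21.2  13.1]
0.94 [-27.6  17.6]
0.91 [-33.9  22.3]
0.88 [-40.   27.3]
0.85 [-46.   32.4]
0.82 [-51.8  37.6]
0.79 [-57.5  43.1]
0.76 [-63.   48.7]
0.73 [-68.3  54.5]
0.7 [-73.4  60.4]
0.67 [-78.4  66.5]
0.64 [-83.2  72.7]
0.61 [-87.8  79.1]
0.58 [-92.2  85.6]
0.55 [-96.4  92.3]
0.52 [-100.4   99. ]
0.49 [-104.2  105.9]
0.46 [-107.8  112.9]
0.43 [-111.2  120. ]
0.4 [-114.4  127.2]
0.37 [-117.3  134.5]
0.34 [-120.1  141.8]
0.31 [-122.6  149.3]
0.28 [-124.9  156.8]
0.25 [-126.9  164.4]
0.22 [-128.7  172. ]
0.19 [-130.3  179.7]
0.16 [-131.7  187.5]
0.13 [-132.8  195.2]
0.1 [-133.8  203. ]
```

```bash
python3 -m pendant '[{"xyz":[-0.0035,0,0.002],"roll":0,"jaw":0.85},{"xyz":[-0.008,0,0.0046],"roll":0,"jaw":0.85},{"xyz":[-0.0113,0,0.0066],"roll":0,"jaw":0.85},{"xyz":[-0.0146,0,0.0087],"roll":0,"jaw":0.85},{"xyz":[-0.0179,0,0.0109],"roll":0,"jaw":0.85},{"xyz":[-0.0212,0,0.0131],"roll":0,"jaw":0.85},{"xyz":[-0.0244,0,0.0153],"roll":0,"jaw":0.85},{"xyz":[-0.0276,0,0.0176],"roll":0,"jaw":0.85}]' 10
python3 -c "
from h import *
togo(*G(-40,0,299.7),15)"
```

```text
time_s: 20.1
ee_pos: [496.2, 191.2, 298.9]
ee_rot: [-180.0, -0.0, 14.9]
force: [-0.3, -0.7, 2.7]
gripper_width: 23.6
t 20.1 pose [496.2 191.2 298.9] 14.92 | xyz [-0.0009  0.0002 -0.0008] roll -0.1 F [-0.3 -0.7  2.7] w 23.6
```

```bash
python3 -m pendant '[{"xyz":[-0.0063,0,0.0047],"roll":0,"jaw":0.85},{"xyz":[-0.0124,0,0.0097],"roll":0,"jaw":0.85},{"xyz":[-0.0184,0,0.0148],"roll":0,"jaw":0.85},{"xyz":[-0.0242,0,0.02],"roll":0,"jaw":0.85},{"xyz":[-0.0299,0,0.0255],"roll":0,"jaw":0.85},{"xyz":[-0.0354,0,0.0311],"roll":0,"jaw":0.85},{"xyz":[-0.0407,0,0.0369],"roll":0,"jaw":0.85},{"xyz":[-0.0458,0,0.0428],"roll":0,"jaw":0.85}]' 10
python3 -c "
from h import *
togo(*G(-85.3,0,256.9),15)"
```

```text
time_s: 21.1
ee_pos: [451.7, 179.5, 256.1]
ee_rot: [-180.0, 0.0, 14.9]
force: [-0.7, 0.5, -0.9]
gripper_width: 23.7
t 21.1 pose [451.7 179.5 256.1] 14.93 | xyz [-0.0001  0.0004 -0.0008] roll -0.1 F [-0.7  0.5 -0.9] w 23.7
```

Forces are small. Next from 0.70 to 0.49.

```bash
python3 -m pendant '[{"xyz":[-0.005,0,0.0061],"roll":0,"jaw":0.85},{"xyz":[-0.0098,0,0.0123],"roll":0,"jaw":0.85},{"xyz":[-0.0144,0,0.0187],"roll":0,"jaw":0.85},{"xyz":[-0.0188,0,0.0252],"roll":0,"jaw":0.85},{"xyz":[-0.023,0,0.0319],"roll":0,"jaw":0.85},{"xyz":[-0.027,0,0.0386],"roll":0,"jaw":0.85},{"xyz":[-0.0289,0,0.042],"roll":0,"jaw":0.85},{"xyz":[-0.0308,0,0.0455],"roll":0,"jaw":0.85}]' 10
python3 -c "
from h import *
togo(*G(-116.1,0,211.4),15)"
```

```text
time_s: 22.1
ee_pos: [422.0, 171.5, 210.8]
ee_rot: [-180.0, 0.0, 14.9]
force: [-2.4, 0.1, -0.8]
gripper_width: 23.9
t 22.1 pose [422.  171.5 210.8] 14.93 | xyz [-0.0002  0.0005 -0.0006] roll -0.1 F [-2.4  0.1 -0.8] w 23.9
```

```bash
python3 -m pendant '[{"xyz":[-0.0018,0,0.0035],"roll":0,"jaw":0.85},{"xyz":[-0.0038,0,0.007],"roll":0,"jaw":0.85},{"xyz":[-0.0072,0,0.0141],"roll":0,"jaw":0.85},{"xyz":[-0.0104,0,0.0213],"roll":0,"jaw":0.85},{"xyz":[-0.0134,0,0.0286],"roll":0,"jaw":0.85},{"xyz":[-0.0162,0,0.0359],"roll":0,"jaw":0.85},{"xyz":[-0.0175,0,0.0396],"roll":0,"jaw":0.85},{"xyz":[-0.0187,0,0.0434],"roll":0,"jaw":0.85}]' 10
python3 -c "
from h import *
togo(*G(-134.8,0,168),15)"
```

```text
time_s: 23.1
ee_pos: [403.9, 166.6, 167.4]
ee_rot: [180.0, 0.0, 14.9]
force: [-3.2, 1.9, -1.7]
gripper_width: 23.5
t 23.1 pose [403.9 166.6 167.4] 14.93 | xyz [-0.0001  0.0004 -0.0006] roll -0.1 F [-3.2  1.9 -1.7] w 23.5
```

```bash
python3 -m pendant '[{"xyz":[-0.0013,0,0.003],"roll":0,"jaw":0.85},{"xyz":[-0.0022,0,0.006],"roll":0,"jaw":0.85},{"xyz":[-0.0031,0,0.009],"roll":0,"jaw":0.85},{"xyz":[-0.0039,0,0.012],"roll":0,"jaw":0.85},{"xyz":[-0.0048,0,0.015],"roll":0,"jaw":0.85},{"xyz":[-0.0055,0,0.018],"roll":0,"jaw":0.85},{"xyz":[-0.0062,0,0.0205],"roll":0,"jaw":0.85},{"xyz":[-0.0066,0,0.0225],"roll":0,"jaw":0.85}]' 10
python3 - <<'E'
from h import *
togo(*G(-141.4,0,145.5),15)
im2,d2=grab("scene")
cv2.imwrite("pics/near.png",cv2.convertScaleAbs(cv2.resize(im2[90:230,280:420],None,fx=4,fy=4),alpha=1.8))
E
```

```text
time_s: 24.1
ee_pos: [397.8, 165.0, 145.0]
ee_rot: [180.0, 0.0, 14.9]
force: [-2.8, -0.9, -1.6]
gripper_width: 23.4
t 24.1 pose [397.8 165.  145. ] 14.93 | xyz [-0.0003  0.0004 -0.0005] roll -0.1 F [-2.8 -0.9 -1.6] w 23.4
```

View pics/near.png

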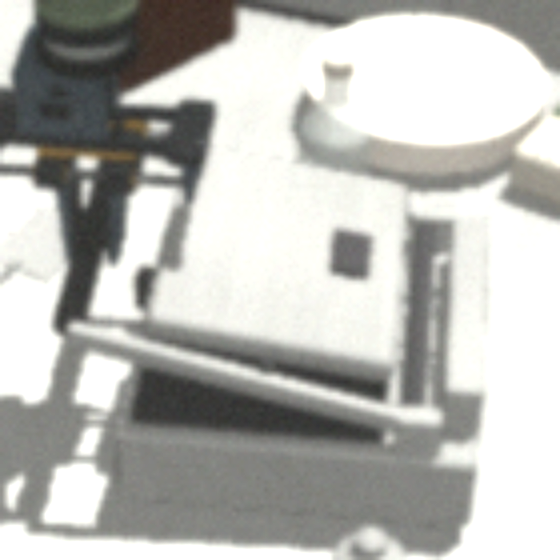

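The lid is nearly down with the bar still gripped at (80,280). I'll go on slowly and watch for the force to change at contact.

```bash
python3 -m pendant '[{"xyz":[-0.0004,0,0.001],"roll":0,"jaw":0.85},{"xyz":[-0.0006,0,0.002],"roll":0,"jaw":0.85},{"xyz":[-0.0009,0,0.003],"roll":0,"jaw":0.85},{"xyz":[-0.0011,0,0.004],"roll":0,"jaw":0.85},{"xyz":[-0.0013,0,0.005],"roll":0,"jaw":0.85},{"xyz":[-0.0015,0,0.006],"roll":0,"jaw":0.85},{"xyz":[-0.0017,0,0.007],"roll":0,"jaw":0.85},{"xyz":[-0.0019,0,0.008],"roll":0,"jaw":0.85}]' 10
python3 -m pendant '[{"xyz":[-0.0001,0,0.0005],"roll":0,"jaw":0.85},{"xyz":[-0.0002,0,0.001],"roll":0,"jaw":0.85},{"xyz":[-0.0003,0,0.0015],"roll":0,"jaw":0.85},{"xyz":[-0.0004,0,0.002],"roll":0,"jaw":0.85},{"xyz":[-0.0005,0,0.0025],"roll":0,"jaw":0.85},{"xyz":[-0.0006,0,0.003],"roll":0,"jaw":0.85},{"xyz":[-0.0006,0,0.003],"roll":0,"jaw":0.85},{"xyz":[-0.0006,0,0.003],"roll":0,"jaw":0.85}]' 10
```

```text
time_s: 25.15
ee_pos: [396.0, 164.5, 137.1]
ee_rot: [-180.0, 0.0, 14.9]
force: [-1.7, -1.1, -1.6]
gripper_width: 23.7
time_s: 26.15
ee_pos: [395.4, 164.3, 134.0]
ee_rot: [-180.0, 0.0, 14.9]
force: [-2.3, -1.6, -2.6]
gripper_width: 23.6
```

```bash
python3 -m pendant '[{"xyz":[-0.0001,0,0.0003],"roll":0,"jaw":0.85},{"xyz":[-0.0002,0,0.0006],"roll":0,"jaw":0.85},{"xyz":[-0.0003,0,0.0009],"roll":0,"jaw":0.85},{"xyz":[-0.0003,0,0.0012],"roll":0,"jaw":0.85},{"xyz":[-0.0003,0,0.0015],"roll":0,"jaw":0.85},{"xyz":[-0.0004,0,0.002],"roll":0,"jaw":0.85},{"xyz":[-0.0004,0,0.002],"roll":0,"jaw":0.85},{"xyz":[-0.0004,0,0.002],"roll":0,"jaw":0.85}]' 10
python3 -m pendant '[{"xyz":[-0.0001,0,0.0003],"roll":0,"jaw":0.85},{"xyz":[-0.0002,0,0.0006],"roll":0,"jaw":0.85},{"xyz":[-0.0003,0,0.0009],"roll":0,"jaw":0.85},{"xyz":[-0.0003,0,0.0012],"roll":0,"jaw":0.85},{"xyz":[-0.0003,0,0.0015],"roll":0,"jaw":0.85},{"xyz":[-0.0004,0,0.002],"roll":0,"jaw":0.85},{"xyz":[-0.0004,0,0.002],"roll":0,"jaw":0.85},{"xyz":[-0.0004,0,0.002],"roll":0,"jaw":0.85}]' 10
```

```text
time_s: 27.15
ee_pos: [395.0, 164.3, 132.1]
ee_rot: [-180.0, 0.0, 14.9]
force: [-2.3, -1.7, -2.0]
gripper_width: 23.6
time_s: 28.15
ee_pos: [394.7, 164.2, 130.1]
ee_rot: [-180.0, -0.0, 14.9]
force: [-1.3, -1.3, -3.0]
gripper_width: 24.0
```

```bash
python3 -m pendant '[{"xyz":[-0.0001,0,0.0003],"roll":0,"jaw":0.85},{"xyz":[-0.0002,0,0.0006],"roll":0,"jaw":0.85},{"xyz":[-0.0003,0,0.0009],"roll":0,"jaw":0.85},{"xyz":[-0.0003,0,0.0012],"roll":0,"jaw":0.85},{"xyz":[-0.0003,0,0.0015],"roll":0,"jaw":0.85},{"xyz":[-0.0004,0,0.002],"roll":0,"jaw":0.85},{"xyz":[-0.0004,0,0.002],"roll":0,"jaw":0.85},{"xyz":[-0.0004,0,0.002],"roll":0,"jaw":0.85}]' 10
python3 -m pendant '[{"xyz":[-0.0001,0,0.0003],"roll":0,"jaw":0.85},{"xyz":[-0.0002,0,0.0006],"roll":0,"jaw":0.85},{"xyz":[-0.0003,0,0.0009],"roll":0,"jaw":0.85},{"xyz":[-0.0003,0,0.0012],"roll":0,"jaw":0.85},{"xyz":[-0.0003,0,0.0015],"roll":0,"jaw":0.85},{"xyz":[-0.0003,0,0.002],"roll":0,"jaw":0.85},{"xyz":[-0.0003,0,0.002],"roll":0,"jaw":0.85},{"xyz":[-0.0003,0,0.002],"roll":0,"jaw":0.85}]' 10
```

```text
time_s: 29.15
ee_pos: [394.3, 164.1, 128.1]
ee_rot: [-180.0, 0.0, 14.9]
force: [-0.5, -0.1, -3.2]
gripper_width: 23.9
time_s: 30.15
ee_pos: [394.1, 164.1, 126.9]
ee_rot: [-180.0, -0.0, 14.9]
force: [-2.9, -1.4, 5.3]
gripper_width: 23.5
```

The vertical force flipped from −3 to +5 N, so the plate is on the patty. I'll release and retreat straight up.

```bash
python3 -m pendant '[{"xyz":[0,0,0],"roll":0,"jaw":0.7},{"xyz":[0,0,0],"roll":0,"jaw":0.6},{"xyz":[0,0,0],"roll":0,"jaw":0.5},{"xyz":[0,0,0],"roll":0,"jaw":0.45},{"xyz":[0,0,0],"roll":0,"jaw":0.45},{"xyz":[0,0,0],"roll":0,"jaw":0.45},{"xyz":[0,0,0],"roll":0,"jaw":0.45},{"xyz":[0,0,-0.01],"roll":0,"jaw":0.45}]'
python3 -m pendant '[{"xyz":[0,0,-0.02],"roll":0,"jaw":0.45},{"xyz":[0,0,-0.05],"roll":0,"jaw":0.45},{"xyz":[0,0,-0.09],"roll":0,"jaw":0.45},{"xyz":[0,0,-0.13],"roll":0,"jaw":0.45},{"xyz":[-0.03,0,-0.15],"roll":0,"jaw":0.45},{"xyz":[-0.06,0,-0.15],"roll":0,"jaw":0.45},{"xyz":[-0.07,0,-0.15],"roll":0,"jaw":0.45},{"xyz":[-0.07,0,-0.15],"roll":0,"jaw":0.45}]'
python3 - <<'E'
from h import *
im,d=grab("top"); im2,d2=grab("scene")
P=cloud("scene",d2); W=P-np.array([534.1,201.1,0]); a=np.radians(15)
gx=W[...,0]*np.cos(a)+W[...,1]*np.sin(a); gy=-W[...,0]*np.sin(a)+W[...,1]*np.cos(a)
for x in(-70,-40,0,40,70): k=(abs(gx-x)<6)&(abs(gy)<80)&(P[...,2]>100)&(P[...,2]<230); print(x,np.median(P[k][:,2]).round(1))
k=(abs(gx+143)<9)&(abs(gy)<100)&(P[...,2]>120)&(P[...,2]<190); print("bar top",np.percentile(P[k][:,2],95).round(1))
b=im2[90:330,220:420]; c=im[110:270,190:450]
cv2.imwrite("pics/end.png",cv2.convertScaleAbs(np.hstack([cv2.resize(b,(400,480)),cv2.resize(c,(400,480))]),alpha=1.5))
E
```

```text
time_s: 31.15
ee_pos: [393.5, 163.8, 136.0]
ee_rot: [180.0, 0.1, 14.9]
force: [0.6, -0.1, 0.7]
gripper_width: 50.3
time_s: 32.15
ee_pos: [326.4, 146.0, 286.5]
ee_rot: [-180.0, -0.1, 14.9]
force: [-0.2, -0.0, 1.1]
gripper_width: 50.3
-70 156.5
-40 156.9
0 156.6
40 158.1
70 157.2
bar top 162.0
```

View pics/end.png

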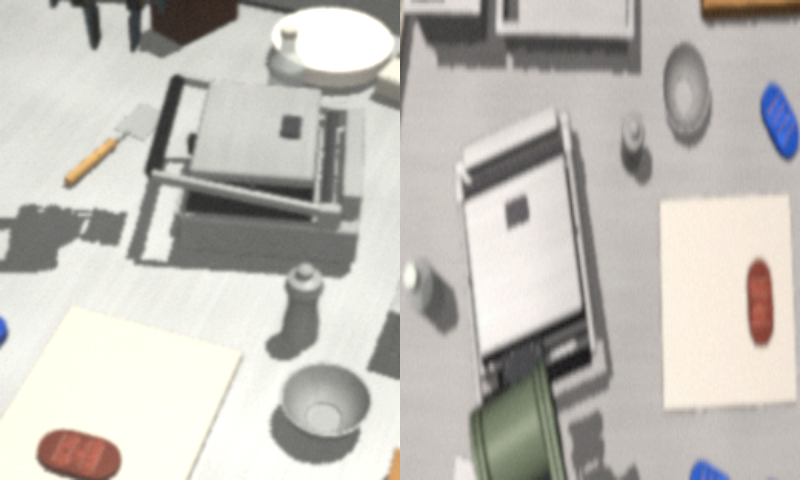

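The upper plate lies level: its top is at 157 mm, which puts the underside at 109 mm, the height of the patty's top. Everything else stands in place.

```bash
python3 -c "
from h import *
print(env.job_done())"
```

```text
the job is handed in; nothing more can be done
None
```

The thicker patty (about 21 mm) now lies flat in the middle of the lower plate, and the upper plate rests on it. I handed the job in at about 32 s of the 64 s allowed.

- **Placing:** The open lid's bar hung over the middle of the plate, so a vertical tool could not reach it. I set the patty down towards the front and slid it into place with the fingers.
- **Patty position:** The top view put it within about 2 mm of the middle. The scene view gave up to about 12 mm off sideways, but the lid arm partly hid the patty there.
- **Lowering the lid:** I held the bar and followed its arc down, slowly near the end. The plate met the patty at about 5 N, then I opened the fingers and backed away.
- **Last checks:** The upper plate is level to within about 1.5 mm. Its top is at 157 mm, which puts its underside at 109 mm, the same height as the patty's top. The robot is touching nothing, and the other patty, the mill, the bowl and the bottle look undisturbed.
- **Disagreement:** The cameras differed by about 5 mm in places, such as the bar's height, so I checked those steps against the grip width and force readings.

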